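# Line up ring chokes by size on the test strip

## Robot

A 7-joint arm with a two-finger parallel gripper is mounted at the origin on the work surface. World frame = base frame: x ahead of the robot, y to its left, z up, the work surface at z = 0. Lengths are in m, angles in rad, forces in N, time in s.
With the tool pointing down it reaches from about 0.35 to 0.9 m from the base axis. Payload 8.1 kg.
Tool frame: the origin (TCP) lies midway between the tips of the shut fingers; the grasp point (between the pads) lies 19 mm behind it; z points along the fingers, y is the line along which they close (so a half turn about z gives the same grasp; the last joint's range is limited). The gripper opens to 92 mm and grips with 3 to 60 N. Pads are 19 mm wide; open, the fingers measure 130 mm over their backs; the gripper's body (75 mm by 190 mm) begins 47 mm behind the grasp point.
Start: joints at [1.094, 0.434, 0.025, 1.573, -0.012, 1.134, -0.075], TCP at [0.228, -0.582, 0.227] pointing down, gripper open.
Joint ranges: [-2.62, 2.62], [-0.44, 2.09], [-1.27, 1.32], [0.08, 2.57], [-1.32, 4.46], [0.12, 2], [-2.74, 2.74]. Speed limits (rad/s): [2.22, 2.22, 3.01, 3.01, 3.14, 3.14, 3.14].

## Interface

Orientations are given as a rotation vector (axis times angle).
In Python, from cell import arm gives the robot as it stands.
- The arm moves only by the tool move_arm, never from a script. Its argument "motion" is a list of rows, each an object of numbers: "tx", "ty", "tz": the shift along the tool's x, y, z normalised to -1 to 1, where 1 is 1000 mm; "twist": the turn about the tool's z normalised to -1 to 1, where 1 is pi/2 rad. In form: [{"tx": .., "ty": .., "tz": .., "twist": ..}, ...]. A call has 1 to 12 rows; each row shifts and turns the commanded pose from where the row before left it, along the tool's axes as they then stand; what a row does not reach is not made up. A row lasts 1/10 s, in which the tool goes at most 50 mm and 8.59 degrees, less where a joint would pass 70% of its speed; a pose out of reach is approached as far as the arm can. A call with a number of a shift or a turn outside -1 to 1 is refused whole. A call with a gripper value outside its range is refused whole. "gripper" is the gripper's target within -1 to 1 (shut at 1, half-way at 0, fully open at -1), set as the call begins (left out, the last holds). The fingers move at their own pace and stop on an object; "squeeze" is the grip in N (left out, the last holds). Time passes only in rows, so rows that do not move let the fingers close. It gives the time, the measured TCP pose, the force, the opening and the grip force at its end, in the units of the state.
- arm.observe(): the state, without advancing time (a new reading comes with each control period).
- arm.get_image(name): name is "scene" or "top" or "wrist"; returns the picture (480x640x3 uint8, red, green, blue); there is no depth.
- arm.calibration(name): a dict with "K" (3x3 intrinsics, pixels), "k1" (the pictures are not rectified: a ray, as slopes to the right and down, at radius r is drawn at 1 + k1 r^2 times it, then the intrinsics apply), "T" (4x4, takes a point from camera to world coordinates). Camera axes: x right, y down, z forward; pixel columns grow to the right and rows downward; lengths in m; the calibration is good to about 2 mm. A picture is of the moment at which its call begins: read the wrist's pose just before it. calibration takes no time and is no camera call; for the wrist camera it gives the pose at the moment of the call.
- arm.sign_off(): hands the job in; it is judged then, once.
Trained networks look in the newest picture that a camera, given by its name, has taken for a name from the list of things; names that differ only in an ending like _2 or _b are one class to them, and where a whole thing is asked for, a point or a joint stands for the part that bears it (a point fixed in the world has none). Each returns a list of dicts, best first, with "conf" (0 to 1); they miss things now and then, are a little off and sometimes report something else, mostly with a low value. They report only what shows in the picture. A call takes as long as a camera call. They do not tell look-alikes from the thing itself.
- arm.look_for(camera, query): "point" ([column, row] as shares, 0 to 1, of the picture: columns of its width, rows of its height, amid what is visible of it).
- arm.regions_of(camera, query): "region" (480x640 bool, what is visible of it) and "point" ([column, row] as shares, 0 to 1, of the picture: columns of its width, rows of its height, amid what is visible of it).
- arm.place_of(camera, query): "point" ([column, row] as shares, 0 to 1, of the picture: columns of its width, rows of its height: a listed point, or the origin of a listed thing).
The state is a dict: "clock": time; "joints": joint angles; "dq": joint speeds; "joint_efforts": joint torques, N m; "position": TCP position; "ee_rot": TCP orientation; "force": force on the tool from outside, world axes, zero at the start; "ft_torque": the same for the moment, N m; "width": opening from 0.0 (shut) to 1.0 (fully open); "gripper_force": force on a finger pad.
Only numpy, scipy, OpenCV 4.12 (cv2) and the standard library are available. Lean on these libraries where they do the work, as an engineer would, in place of code of your own. Each camera call takes 0.05 s, during which the arm holds its last target. There are 200 camera calls.

## Task

Line up the four black ring chokes on the white pads of the test strip for measuring, in order of size: the largest on the pad next to the terminal block with the brass posts, then ever smaller ones, the smallest farthest from it. Lay each flat and centred on its own pad, set down gently without dropping or ramming it because ferrite is brittle, and leave the glass jar where it stands.

Things in the scene. Friction and masses are not known exactly. Their poses are not given: they have to be found in the camera images.
- choke_a_center (a point): The smallest of four ring chokes: a black ferrite ring with copper turns, lying flat, round, outer diameter 28 mm, hole 14 mm, height 20 mm. The point is its centre, half-way up (10 mm above its underside); z is its own axis (up).
- choke_b_center (a point): The second smallest of four ring chokes: a black ferrite ring with copper turns, lying flat, round, outer diameter 38 mm, hole 19 mm, height 25 mm. The point is its centre, half-way up (12.5 mm above its underside); z is its own axis (up).
- choke_c_center (a point): The second largest of four ring chokes: a black ferrite ring with copper turns, lying flat, round, outer diameter 48 mm, hole 24 mm, height 30 mm. The point is its centre, half-way up (15 mm above its underside); z is its own axis (up).
- choke_d_center (a point): The largest of four ring chokes: a black ferrite ring with copper turns, lying flat, round, outer diameter 58 mm, hole 29 mm, height 35 mm. The point is its centre, half-way up (17.5 mm above its underside); z is its own axis (up).
- pad_a_top (a point): One of four identical white square pads, 70 x 70 x 3 mm, with a thin grey cross, fixed in a straight row at 85 mm pitch on a beige strip (84 x 470 x 12 mm). The letters do not tell their order. The point is the centre of its upper face, 15 mm above the table; y runs along the strip, x across it, z up.
- pad_b_top (a point): One of four identical white square pads, 70 x 70 x 3 mm, with a thin grey cross, fixed in a straight row at 85 mm pitch on a beige strip (84 x 470 x 12 mm). The letters do not tell their order. The point is the centre of its upper face, 15 mm above the table; y runs along the strip, x across it, z up.
- pad_c_top (a point): One of four identical white square pads, 70 x 70 x 3 mm, with a thin grey cross, fixed in a straight row at 85 mm pitch on a beige strip (84 x 470 x 12 mm). The letters do not tell their order. The point is the centre of its upper face, 15 mm above the table; y runs along the strip, x across it, z up.
- pad_d_top (a point): One of four identical white square pads, 70 x 70 x 3 mm, with a thin grey cross, fixed in a straight row at 85 mm pitch on a beige strip (84 x 470 x 12 mm). The letters do not tell their order. The point is the centre of its upper face, 15 mm above the table; y runs along the strip, x across it, z up.
- terminal: Black terminal block with two brass screw posts (66 mm across the strip, 36 mm along it, 43 mm tall), fixed on one end of the strip, at either end; the other end has only a flat grey blank 5 mm thick. Origin: centre of its underside, 12 mm above the table, in line with the pads and 80 mm from the centre of the nearest one; y runs along the strip.
- jar: Glass jar with a dark blue cap, 54 mm across, 65 mm tall, standing loose to the left of the work; not part of the job. Origin: centre of its underside.
Not all that is in view belongs to the job. Leave any pink look-alike of the part that bears choke_b_center alone. What is shaped like the part that bears choke_a_center but green is not meant.

How it is judged:
At the end, for the whole second after the job is handed in: Counting from the terminal block, the four pads carry the 58, 48, 38 and 28 mm chokes, each within 13 mm of its pad's centre, resting on the pad (height within 4 mm), flat within 0.1 rad, released and at rest (((horizontal distance between choke_d_center and pad_a_top below 0.013 m and z of choke_d_center in the frame of pad_a_top between 0.0135 and 0.0215 m) or (horizontal distance between choke_d_center and pad_b_top below 0.013 m and z of choke_d_center in the frame of pad_b_top between 0.0135 and 0.0215 m) or (horizontal distance between choke_d_center and pad_c_top below 0.013 m and z of choke_d_center in the frame of pad_c_top between 0.0135 and 0.0215 m) or (horizontal distance between choke_d_center and pad_d_top below 0.013 m and z of choke_d_center in the frame of pad_d_top between 0.0135 and 0.0215 m)) and horizontal distance between choke_d_center and terminal between 0.05 and 0.11 m and angle between each of choke_d_center, choke_c_center, choke_b_center, choke_a_center's own z axis and vertical below 0.1 rad and linear speed of each of choke_d, choke_c, choke_b, choke_a below 0.02 m/s and angular speed of each of choke_d, choke_c, choke_b, choke_a below 0.2 rad/s and ((horizontal distance between choke_c_center and pad_a_top below 0.013 m and z of choke_c_center in the frame of pad_a_top between 0.011 and 0.019 m) or (horizontal distance between choke_c_center and pad_b_top below 0.013 m and z of choke_c_center in the frame of pad_b_top between 0.011 and 0.019 m) or (horizontal distance between choke_c_center and pad_c_top below 0.013 m and z of choke_c_center in the frame of pad_c_top between 0.011 and 0.019 m) or (horizontal distance between choke_c_center and pad_d_top below 0.013 m and z of choke_c_center in the frame of pad_d_top between 0.011 and 0.019 m)) and horizontal distance between choke_c_center and terminal between 0.135 and 0.195 m and ((horizontal distance between choke_b_center and pad_a_top below 0.013 m and z of choke_b_center in the frame of pad_a_top between 0.0085 and 0.0165 m) or (horizontal distance between choke_b_center and pad_b_top below 0.013 m and z of choke_b_center in the frame of pad_b_top between 0.0085 and 0.0165 m) or (horizontal distance between choke_b_center and pad_c_top below 0.013 m and z of choke_b_center in the frame of pad_c_top between 0.0085 and 0.0165 m) or (horizontal distance between choke_b_center and pad_d_top below 0.013 m and z of choke_b_center in the frame of pad_d_top between 0.0085 and 0.0165 m)) and horizontal distance between choke_b_center and terminal between 0.22 and 0.28 m and ((horizontal distance between choke_a_center and pad_a_top below 0.013 m and z of choke_a_center in the frame of pad_a_top between 0.006 and 0.014 m) or (horizontal distance between choke_a_center and pad_b_top below 0.013 m and z of choke_a_center in the frame of pad_b_top between 0.006 and 0.014 m) or (horizontal distance between choke_a_center and pad_c_top below 0.013 m and z of choke_a_center in the frame of pad_c_top between 0.006 and 0.014 m) or (horizontal distance between choke_a_center and pad_d_top below 0.013 m and z of choke_a_center in the frame of pad_d_top between 0.006 and 0.014 m)) and horizontal distance between choke_a_center and terminal between 0.305 and 0.365 m); the robot touches nothing.
It fails at once if a choke is let go more than 15 mm above where it would rest on a pad ((height (world z) of choke_a_center above 0.04 m and contact force between the fingers and choke_a below 0.1 N) or (height (world z) of choke_b_center above 0.0425 m and contact force between the fingers and choke_b below 0.1 N) or (height (world z) of choke_c_center above 0.045 m and contact force between the fingers and choke_c below 0.1 N) or (height (world z) of choke_d_center above 0.0475 m and contact force between the fingers and choke_d below 0.1 N)).
It fails at once if a choke is rammed on a pad (contact force over 60 N) (contact force between any of choke_a, choke_b, choke_c, choke_d and pad_a above 60 N or contact force between any of choke_a, choke_b, choke_c, choke_d and pad_b above 60 N or contact force between any of choke_a, choke_b, choke_c, choke_d and pad_c above 60 N or contact force between any of choke_a, choke_b, choke_c, choke_d and pad_d above 60 N).
It fails at once if the jar is moved more than 30 mm or tipped (distance of jar from where it was at the start of the episode above 0.03 m or angle between jar's own z axis and vertical above 0.4 rad).
It also fails if it takes over 96 s, if anything falls off the work surface, if the arm or the gripper's body presses on something with over 40 N, if the wrist force passes 120 N, or if a joint passes its speed limit or range.

## Working session

There is one attempt and no reset: what is moved stays moved. The work goes in short steps, Python scripts to look and compute and a tool call to move; the robot and the scene stay as the last step left them, time stands still between calls to the robot, and variables do not carry over. Pictures are saved under pics/ and viewed, at most 14 in all, crops included, and the job is handed in when it is done.

Besides the shell and the picture viewer there is one more tool, called after ">>>" in YAML: its name, and indented under it one key for each argument. move_arm: Moves the arm, as the interface text tells. Scaled input: -1 to 1 covers 1000 mm each way for a shift and pi/2 rad each way for a turn. Its arguments: {"type":"object","properties":{"motion":{"type":"array","items":{"type":"object","properties":{"tx":{"type":"number"},"ty":{"type":"number"},"tz":{"type":"number"},"twist":{"type":"number"}}}},"gripper":{"type":"number"},"squeeze":{"type":"number"}},"required":["motion"]}

```bash
mkdir -p pics; cat > h.py <<'E'
import numpy as np, cv2
from cell import arm
def ray(cam,uv,cal=None):
    c=cal or arm.calibration(cam);K=np.array(c["K"]);T=np.array(c["T"])
    d=np.array([(uv[0]-K[0,2])/K[0,0],(uv[1]-K[1,2])/K[1,1]]);s=d.copy()
    for _ in range(20): s=d/(1+c["k1"]*(s@s))
    return T[:3,3],T[:3,:3]@np.array([s[0],s[1],1])
def at(cam,uv,z,cal=None):
    o,d=ray(cam,uv,cal);return (o+d*(z-o[2])/d[2])[:2]
def px(cam,p,cal=None):
    c=cal or arm.calibration(cam);K=np.array(c["K"]);T=np.array(c["T"])
    q=T[:3,:3].T@(np.array(p)-T[:3,3]);s=q[:2]/q[2];s=s*(1+c["k1"]*(s@s))
    return K[0,0]*s[0]+K[0,2],K[1,1]*s[1]+K[1,2]
def save(cam,name):
    im=arm.get_image(cam);cv2.imwrite(f"pics/{name}.png",cv2.cvtColor(im,cv2.COLOR_RGB2BGR));return im
E
python3 - <<'E'
from h import *
save("top","t0");save("scene","s0")
print(arm.observe())
print(arm.calibration("top"))
for q,z in [("choke_a_center",.01),("choke_b_center",.0125),("choke_c_center",.015),("choke_d_center",.0175),("pad_a_top",.015),("terminal",.012),("jar",0)]:
    for r in arm.place_of("top",q):
        p=np.array(r["point"])*[640,480];print(q,round(r["conf"],2),p.round(),at("top",p,z).round(4))
E
```

```text
{'clock': 0.1, 'joints': array([ 1.09440196,  0.43517625,  0.02498332,  1.57398291, -0.01160403,
        1.13400904, -0.07506812]), 'dq': array([-0.00226593, -0.00252042, -0.0005964 , -0.00148762, -0.00074803,
       -0.00015484, -0.00079244]), 'joint_efforts': array([ 2.01355972e-03, -6.69130683e+01,  9.87266712e-01, -3.15150797e+01,
       -6.05274271e-02,  3.74198228e-02,  4.67561017e-05]), 'position': array([ 0.22800119, -0.58144302,  0.22601828]), 'ee_rot': array([-3.08554594e+00, -5.83413174e-01,  6.17630752e-04]), 'force': array([ 0.475945  , -0.32578827, -0.32587366]), 'ft_torque': array([-0.06435853,  0.00702227,  0.05715922]), 'gripper_force': 0.0, 'width': 0.9992380348052882}
{'K': array([[463.32999957,   0.        , 316.02838516],
       [  0.        , 463.32999957, 233.56601706],
       [  0.        ,   0.        ,   1.        ]]), 'k1': -0.05973578687468489, 'T': array([[-0.02816608, -0.98448381,  0.17320016,  0.34785343],
       [-0.99960107,  0.02737735, -0.00694157,  0.07027349],
       [ 0.0020921 , -0.17332658, -0.98486218,  1.08627982],
       [ 0.        ,  0.        ,  0.        ,  1.        ]])}
choke_a_center 0.58 [269. 296.] [0.3949 0.176 ]
choke_a_center 0.54 [248. 277.] [0.4388 0.2232]
choke_a_center 0.43 [384. 197.] [ 0.6221 -0.1018]
choke_b_center 0.77 [461. 278.] [ 0.4229 -0.2725]
choke_b_center 0.74 [433. 270.] [ 0.4433 -0.2078]
choke_c_center 0.89 [374. 271.] [ 0.4437 -0.0697]
choke_d_center 0.68 [310. 277.] [0.4341 0.0798]
pad_a_top 0.93 [314. 206.] [0.6032 0.0652]
terminal 0.75 [450. 183.] [ 0.6521 -0.2643]
jar 0.56 [191. 277.] [0.4443 0.3593]
```

View pics/t0.png

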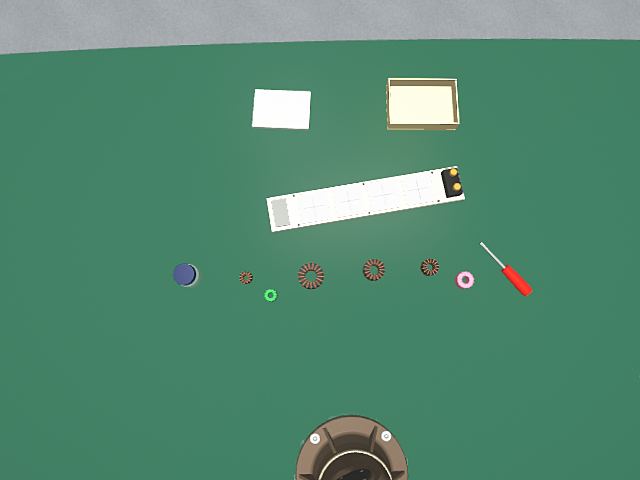

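View pics/s0.png

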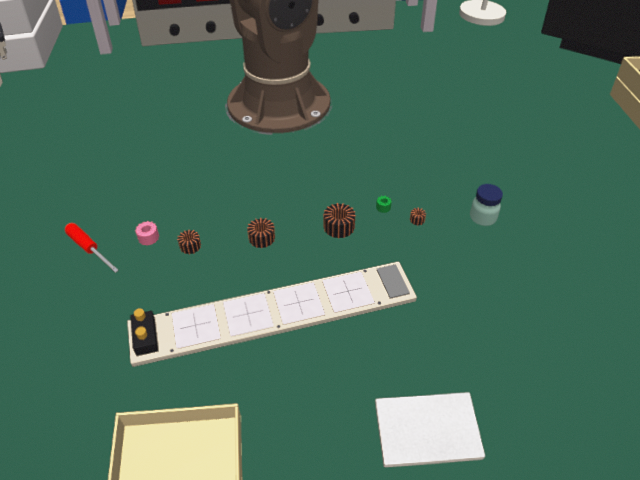

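The top view shows the four brown and black chokes in a row. Size a is at (246,278), d at (311,276), c at (374,269) and b at (430,267). The green (270,295) and pink (465,280) look-alikes are to be left alone. The strip's terminal is on the right at (452,183), and the jar is at (185,274). The scene view agrees. I'll first turn the tool so the fingers close across the strip.

>>> move_arm:
  motion:
    - {"twist": -0.0856}
    - {"twist": -0.0856}
    - {"twist": -0.0856}
    - {"twist": -0.0856}
    - {"twist": -0.0856}
    - {"twist": -0.0856}
    - {"twist": -0.0856}
    - {"twist": -0.0856}
    - {"twist": -0.0856}
    - {"twist": -0.0856}
  gripper: -1

```text
invalid input
```

```bash
cat >> h.py <<'E'
from scipy.spatial.transform import Rotation as Ro
def pose():
    s=arm.observe();R=Ro.from_rotvec(s["ee_rot"]).as_matrix();return s,np.array(s["position"]),R
def go(x,y,z=None):
    s,p,R=pose();z=p[2] if z is None else z
    d=R.T@(np.array([x,y,z])-p);print("t",round(s["clock"],2),"pos",p.round(4),"yaw",np.degrees(np.arctan2(R[1,1],R[0,1])).round(2),"tilt",np.degrees(np.arccos(-R[2,2])).round(2),"tool shift",d.round(4),"g",s["gripper_force"],"w",round(s["width"],3))
E
python3 - <<'E'
from h import *
go(.4433,-.2078)
arm.get_image("top")
for r in arm.regions_of("top","pad_a_top")+arm.regions_of("top","terminal"):
    p=np.array(r["point"])*[640,480];print(round(r["conf"],2),r["region"].sum(),p.round(1),at("top",p,.015).round(4))
    v,u=np.nonzero(r["region"]);print(at("top",(u.mean(),v.mean()),.015).round(4))
E
```

```text
t 0.45 pos [ 0.2282 -0.5818  0.2267] yaw -68.59 tilt 0.0 tool shift [ 0.3368 -0.2697  0.    ] g 0.0 w 1.0
0.7 858 [315.2 205.6] [0.6037 0.0628]
[0.6011 0.0662]
0.64 516 [453.1 181.1] [ 0.6555 -0.2714]
[ 0.6525 -0.2674]
```

>>> move_arm:
  motion:
    - {"tx": 0,"ty": 0,"tz": 0,"twist": -0.0856}
    - {"tx": 0,"ty": 0,"tz": 0,"twist": -0.0856}
    - {"tx": 0,"ty": 0,"tz": 0,"twist": -0.0856}
    - {"tx": 0,"ty": 0,"tz": 0,"twist": -0.0856}
    - {"tx": 0,"ty": 0,"tz": 0,"twist": -0.0856}
    - {"tx": 0,"ty": 0,"tz": 0,"twist": -0.0856}
    - {"tx": 0,"ty": 0,"tz": 0,"twist": -0.0856}
    - {"tx": 0,"ty": 0,"tz": 0,"twist": -0.0856}
    - {"tx": 0,"ty": 0,"tz": 0,"twist": -0.0856}
    - {"tx": 0,"ty": 0,"tz": 0,"twist": -0.0856}
  gripper: -1
  squeeze: 15

```text
clock: 1.6
position: [0.2282, -0.5819, 0.2268]
ee_rot: [2.045, 2.385, -0.0]
force: [0.7, 0.6, -0.2]
width: 0.999
gripper_force: 0.0
```

```bash
python3 -c "
from h import *
go(.4433,-.2078)"
```

```text
t 1.6 pos [ 0.2282 -0.5819  0.2268] yaw 8.76 tilt 0.01 tool shift [ 0.3369  0.2696 -0.    ] g 0.0 w 0.999
```

>>> move_arm:
  motion:
    - {"tx": 0.0306,"ty": 0.0245,"tz": 0,"twist": 0}
    - {"tx": 0.0306,"ty": 0.0245,"tz": 0,"twist": 0}
    - {"tx": 0.0306,"ty": 0.0245,"tz": 0,"twist": 0}
    - {"tx": 0.0306,"ty": 0.0245,"tz": 0,"twist": 0}
    - {"tx": 0.0306,"ty": 0.0245,"tz": 0,"twist": 0}
    - {"tx": 0.0306,"ty": 0.0245,"tz": 0,"twist": 0}
    - {"tx": 0.0306,"ty": 0.0245,"tz": 0,"twist": 0}
    - {"tx": 0.0306,"ty": 0.0245,"tz": 0,"twist": 0}
    - {"tx": 0.0306,"ty": 0.0245,"tz": 0,"twist": 0}
    - {"tx": 0.0306,"ty": 0.0245,"tz": 0,"twist": 0}
    - {"tx": 0.0306,"ty": 0.0245,"tz": 0,"twist": 0}
    - {"tx": 0,"ty": 0,"tz": 0,"twist": 0}

```text
clock: 2.8
position: [0.4482, -0.2038, 0.2273]
ee_rot: [2.042, 2.387, 0.005]
force: [-0.2, 0.0, 0.7]
width: 0.997
gripper_force: 0.0
```

```bash
python3 - <<'E'
from h import *
go(.4433,-.2078)
c=arm.calibration("wrist");save("wrist","w0");print(c["T"][:3,3],c["T"][:3,2])
for q,z in [("choke_b_center",.0125),("pad_a_top",.015),("terminal",.012)]:
    for r in arm.place_of("wrist",q):
        p=np.array(r["point"])*[640,480];print(q,round(r["conf"],2),p.round(),at("wrist",p,z,c).round(4))
E
```

```text
t 2.8 pos [ 0.4482 -0.2038  0.2273] yaw 8.9 tilt 0.17 tool shift [-0.0032 -0.0054 -0.    ] g 0.0 w 0.997
[ 0.43701645 -0.13625825  0.38525376] [ 0.04299393 -0.25115463 -0.96699166]
choke_b_center 0.7 [287. 276.] [ 0.4197 -0.2803]
choke_b_center 0.61 [325. 207.] [ 0.4495 -0.1986]
terminal 0.83 [492. 289.] [ 0.6495 -0.2616]
```

View pics/w0.png

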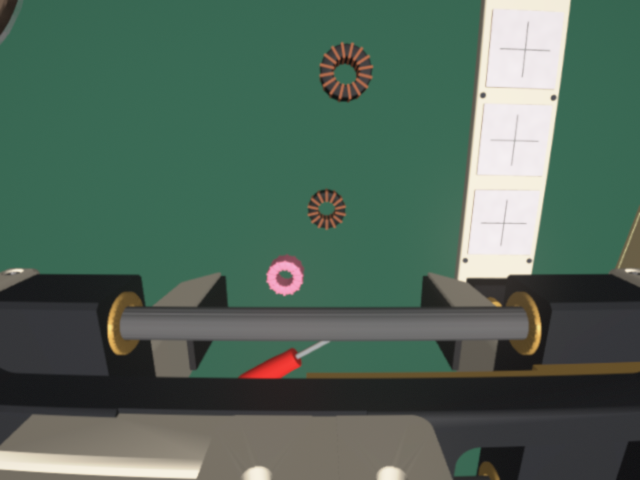

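The wrist view shows b at (327,210), c at (346,72), pink at (285,275), and the pad crosses at (526,50), (515,141) and (505,223). The arm hadn't settled, so I'll retake and compare.

```bash
python3 - <<'E'
from h import *
for k in range(2):
    c=arm.calibration("wrist");arm.get_image("wrist");go(.4433,-.2078)
    for q,h in [("choke_b_center",.025),("choke_c_center",.03),("pad_a_top",.015),("terminal",.055)]:
        for r in arm.regions_of("wrist",q):
            v,u=np.nonzero(r["region"]);b=((u.min()+u.max())/2,(v.min()+v.max())/2)
            print(q,round(r["conf"],2),r["region"].sum(),b,at("wrist",b,h/2 if h>.015 else h,c).round(4))
arm.get_image("top")
for q,h in [("choke_a_center",.02),("choke_b_center",.025),("choke_c_center",.03),("choke_d_center",.035),("pad_a_top",.015)]:
    for r in arm.regions_of("top",q):
        v,u=np.nonzero(r["region"]);b=((u.min()+u.max())/2,(v.min()+v.max())/2)
        print("top",q,round(r["conf"],2),r["region"].sum(),b,at("top",b,h/2 if h>.015 else h).round(4))
c0=c
for b in [(526,50),(515,141),(505,223)]: print(at("wrist",b,.015,c0).round(4))
E
```

```text
t 3.05 pos [ 0.4446 -0.2107  0.2266] yaw 8.33 tilt 0.04 tool shift [ 0.003  -0.0009 -0.    ] g 0.0 w 0.999
choke_b_center 0.93 1083 (np.float64(331.0), np.float64(202.0)) [ 0.4508 -0.1995]
choke_b_center 0.61 1131 (np.float64(289.5), np.float64(269.5)) [ 0.4172 -0.2792]
choke_c_center 0.67 2150 (np.float64(350.5), np.float64(64.0)) [ 0.4492 -0.066 ]
choke_c_center 0.61 1011 (np.float64(331.5), np.float64(202.0)) [ 0.4512 -0.199 ]
terminal 0.97 1010 (np.float64(501.0), np.float64(287.5)) [ 0.6445 -0.2615]
t 3.3 pos [ 0.445  -0.21    0.2267] yaw 8.37 tilt 0.01 tool shift [ 0.0024 -0.0013 -0.    ] g 0.0 w 1.005
choke_b_center 0.84 975 (np.float64(331.0), np.float64(202.5)) [ 0.4511 -0.1996]
choke_c_center 0.82 2098 (np.float64(349.0), np.float64(65.0)) [ 0.4482 -0.0667]
terminal 0.81 1039 (np.float64(501.5), np.float64(287.5)) [ 0.6453 -0.2611]
top choke_a_center 0.57 60 (np.float64(271.0), np.float64(295.0)) [0.3961 0.1706]
top choke_a_center 0.4 136 (np.float64(246.0), np.float64(277.0)) [0.4392 0.2283]
top choke_b_center 0.62 238 (np.float64(429.0), np.float64(267.0)) [ 0.4502 -0.1986]
top choke_c_center 0.55 329 (np.float64(372.5), np.float64(269.5)) [ 0.448  -0.0658]
top choke_d_center 0.9 419 (np.float64(311.0), np.float64(275.5)) [0.438  0.0771]
top pad_a_top 0.76 844 (np.float64(314.0), np.float64(207.0)) [0.6003 0.0657]
[ 0.613  -0.0264]
[ 0.6242 -0.1104]
[ 0.6364 -0.1937]
```

>>> move_arm:
  motion:
    - {"tx": 0.01,"ty": 0.0073,"tz": 0,"twist": 0}
    - {"tx": 0,"ty": 0,"tz": 0.04,"twist": 0}
    - {"tx": 0,"ty": 0,"tz": 0.04,"twist": 0}
    - {"tx": 0,"ty": 0,"tz": 0.04,"twist": 0}
    - {"tx": 0,"ty": 0,"tz": 0.03,"twist": 0}
    - {"tx": 0,"ty": 0,"tz": 0,"twist": 0}
    - {"tx": 0,"ty": 0,"tz": 0,"twist": 0}
    - {"tx": 0,"ty": 0,"tz": 0,"twist": 0}

```text
clock: 4.6
position: [0.4525, -0.1983, 0.0784]
ee_rot: [2.05, 2.378, 0.002]
force: [0.2, 0.3, 0.7]
width: 0.999
gripper_force: 0.0
```

```bash
python3 - <<'E'
from h import *
c=arm.calibration("wrist");im=save("wrist","w1");go(.4508,-.199,.005)
for r in arm.regions_of("wrist","choke_b_center"):
    v,u=np.nonzero(r["region"]);b=((u.min()+u.max())/2,(v.min()+v.max())/2)
    print(round(r["conf"],2),r["region"].sum(),b,at("wrist",b,.0125,c).round(4))
E
```

```text
t 4.65 pos [ 0.4525 -0.1985  0.0785] yaw 8.46 tilt 0.18 tool shift [-0.0002 -0.002   0.0735] g 0.0 w 0.999
0.65 2989 (np.float64(320.0), np.float64(255.5)) [ 0.4506 -0.2001]
0.64 2096 (np.float64(256.5), np.float64(360.0)) [ 0.4173 -0.2833]
```

View pics/w1.png

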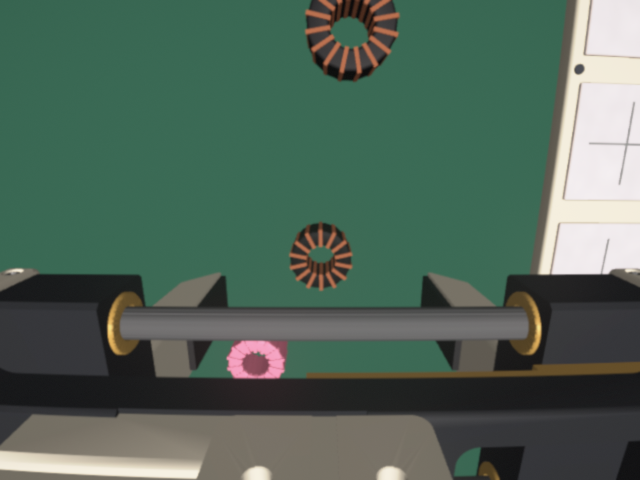

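The wrist view shows b centred between the fingers at (320,256), with pink clear of them. I'll descend and grip.

>>> move_arm:
  motion:
    - {"tx": -0.001,"ty": -0.0015,"tz": 0.025,"twist": 0}
    - {"tx": 0,"ty": 0,"tz": 0.025,"twist": 0}
    - {"tx": 0,"ty": 0,"tz": 0.0225,"twist": 0}
    - {"tx": 0,"ty": 0,"tz": 0,"twist": 0}
    - {"tx": 0,"ty": 0,"tz": 0,"twist": 0}

```text
clock: 5.2
position: [0.4502, -0.1997, 0.0052]
ee_rot: [2.051, 2.379, 0.0]
force: [0.5, 0.0, 1.2]
width: 1.002
gripper_force: 0.0
```

>>> move_arm:
  motion:
    - {"tx": 0,"ty": 0,"tz": 0,"twist": 0}
    - {"tx": 0,"ty": 0,"tz": 0,"twist": 0}
    - {"tx": 0,"ty": 0,"tz": 0,"twist": 0}
    - {"tx": 0,"ty": 0,"tz": 0,"twist": 0}
    - {"tx": 0,"ty": 0,"tz": 0,"twist": 0}
    - {"tx": 0,"ty": 0,"tz": 0,"twist": 0}
    - {"tx": 0,"ty": 0,"tz": 0,"twist": 0}
    - {"tx": 0,"ty": 0,"tz": 0,"twist": 0}
  gripper: 1
  squeeze: 20

```text
clock: 6.0
position: [0.4498, -0.1995, 0.0042]
ee_rot: [2.052, 2.379, 0.0]
force: [-0.5, 0.0, 1.3]
width: 0.401
gripper_force: 20.0
```

>>> move_arm:
  motion:
    - {"tx": 0,"ty": 0,"tz": -0.025,"twist": 0}
    - {"tx": 0,"ty": 0,"tz": -0.025,"twist": 0}
    - {"tx": 0,"ty": 0,"tz": -0.02,"twist": 0}
    - {"tx": 0.0259,"ty": 0.0312,"tz": 0,"twist": 0}
    - {"tx": 0.0259,"ty": 0.0312,"tz": 0,"twist": 0}
    - {"tx": 0.0259,"ty": 0.0312,"tz": 0,"twist": 0}
    - {"tx": 0.0259,"ty": 0.0312,"tz": 0,"twist": 0}
    - {"tx": 0.0259,"ty": 0.0312,"tz": 0,"twist": 0}
    - {"tx": 0.0259,"ty": 0.0312,"tz": 0,"twist": 0}
    - {"tx": 0,"ty": 0,"tz": 0,"twist": 0}
    - {"tx": 0,"ty": 0,"tz": 0,"twist": 0}
    - {"tx": 0,"ty": 0,"tz": 0,"twist": 0}

```text
clock: 7.2
position: [0.611, -0.0196, 0.0737]
ee_rot: [-2.052, -2.378, 0.003]
force: [-0.3, 0.9, -1.3]
width: 0.402
gripper_force: 20.0
```

```bash
python3 - <<'E'
from h import *
c=arm.calibration("wrist");im=save("wrist","w2");go(.6125,-.0184)
np.savez("w2c",K=c["K"],T=c["T"],k1=c["k1"])
im=arm.get_image("top")
z=im[150:250,240:480]
cv2.imwrite("pics/t2.png",cv2.resize(z,(720,300),interpolation=cv2.INTER_CUBIC)[:,:,::-1])
for r in arm.regions_of("top","choke_b_center"):
    v,u=np.nonzero(r["region"]);b=((u.min()+u.max())/2,(v.min()+v.max())/2);print(b,r["conf"],at("top",b,.083))
E
```

```text
t 7.25 pos [ 0.611  -0.0199  0.0738] yaw 8.36 tilt 0.1 tool shift [ 0.0013  0.0017 -0.    ] g 19.99962206929922 w 0.4
```

View pics/w2.png

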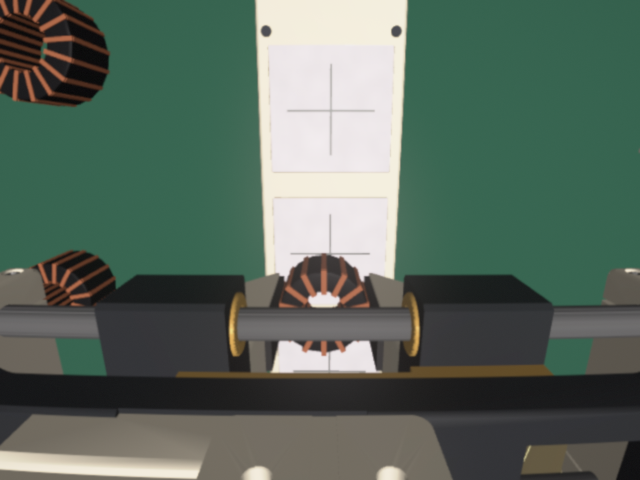

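Pad crosses are visible at (331,110), (330,253) and (330,371), and the held choke is at (323,300). I'll turn the crosses into positions.

```bash
python3 - <<'E'
from h import *
f=np.load("w2c.npz");c={k:f[k] for k in f}
for b in [(331,110.5),(330,253),(330,371)]: print(at("wrist",b,.015,c).round(4))
print(at("wrist",(323,303),.075,c).round(4))
go(.6125,-.0184)
E
```

```text
[0.6024 0.0672]
[ 0.6145 -0.0166]
[ 0.6273 -0.1009]
[ 0.6112 -0.0234]
t 7.35 pos [ 0.6114 -0.0199  0.0741] yaw 8.35 tilt 0.06 tool shift [ 0.0013  0.0013 -0.    ] g 19.999771742150187 w 0.402
```

>>> move_arm:
  motion:
    - {"tx": 0.0027,"ty": 0.0032,"tz": 0.015,"twist": 0}
    - {"tx": 0,"ty": 0,"tz": 0.015,"twist": 0}
    - {"tx": 0,"ty": 0,"tz": 0.013,"twist": 0}
    - {"tx": 0,"ty": 0,"tz": 0.005,"twist": 0}
    - {"tx": 0,"ty": 0,"tz": 0.003,"twist": 0}
    - {"tx": 0,"ty": 0,"tz": 0.0015,"twist": 0}
    - {"tx": 0,"ty": 0,"tz": 0,"twist": 0}
    - {"tx": 0,"ty": 0,"tz": 0,"twist": 0}

```text
clock: 8.15
position: [0.6152, -0.0152, 0.0222]
ee_rot: [2.051, 2.379, 0.001]
force: [-0.6, -0.1, -0.9]
width: 0.398
gripper_force: 20.0
```

>>> move_arm:
  motion:
    - {"tx": -0.001,"ty": -0.0007,"tz": 0.001,"twist": 0}
    - {"tx": 0,"ty": 0,"tz": 0.001,"twist": 0}
    - {"tx": 0,"ty": 0,"tz": 0.0007,"twist": 0}
    - {"tx": 0,"ty": 0,"tz": 0,"twist": 0}
    - {"tx": 0,"ty": 0,"tz": 0,"twist": 0}

```text
clock: 8.65
position: [0.6143, -0.0165, 0.0192]
ee_rot: [2.052, 2.379, -0.0]
force: [-1.1, -0.5, 4.0]
width: 0.407
gripper_force: 20.0
```

>>> move_arm:
  motion:
    - {"tx": 0,"ty": 0,"tz": 0,"twist": 0}
    - {"tx": 0,"ty": 0,"tz": 0,"twist": 0}
    - {"tx": 0,"ty": 0,"tz": 0,"twist": 0}
    - {"tx": 0,"ty": 0,"tz": 0,"twist": 0}
    - {"tx": 0,"ty": 0,"tz": 0,"twist": 0}
    - {"tx": 0,"ty": 0,"tz": 0,"twist": 0}
  gripper: -1

```text
clock: 9.25
position: [0.6143, -0.0163, 0.019]
ee_rot: [2.052, 2.379, -0.0]
force: [-0.3, -0.3, -0.9]
width: 0.875
gripper_force: 0.0
```

>>> move_arm:
  motion:
    - {"tx": 0,"ty": 0,"tz": -0.02,"twist": 0}
    - {"tx": 0,"ty": 0,"tz": -0.03,"twist": 0}
    - {"tx": 0,"ty": 0,"tz": -0.03,"twist": 0}
    - {"tx": 0,"ty": 0,"tz": 0,"twist": 0}
    - {"tx": 0,"ty": 0,"tz": 0,"twist": 0}

```text
clock: 9.75
position: [0.6147, -0.0164, 0.0996]
ee_rot: [2.051, 2.378, 0.001]
force: [0.1, -0.5, -0.6]
width: 1.003
gripper_force: 0.0
```

```bash
python3 - <<'E'
from h import *
c=arm.calibration("wrist");im=save("wrist","w3");go(.4485,-.066)
for q,h in [("choke_b_center",.04),("choke_c_center",.015)]:
  for r in arm.regions_of("wrist",q):
    v,u=np.nonzero(r["region"]);b=((u.min()+u.max())/2,(v.min()+v.max())/2);print(q,b,r["conf"],at("wrist",b,h-.0125 if h>.02 else h,c))
E
```

```text
t 9.8 pos [ 0.614  -0.0165  0.0987] yaw 8.44 tilt 0.02 tool shift [-2.470e-02 -1.709e-01  1.000e-04] g 0.0 w 0.999
choke_b_center (np.float64(322.5), np.float64(252.0)) 0.89 [ 0.61417904 -0.01741439]
choke_c_center (np.float64(85.0), np.float64(258.5)) 0.68 [ 0.44674646 -0.05105677]
```

View pics/w3.png

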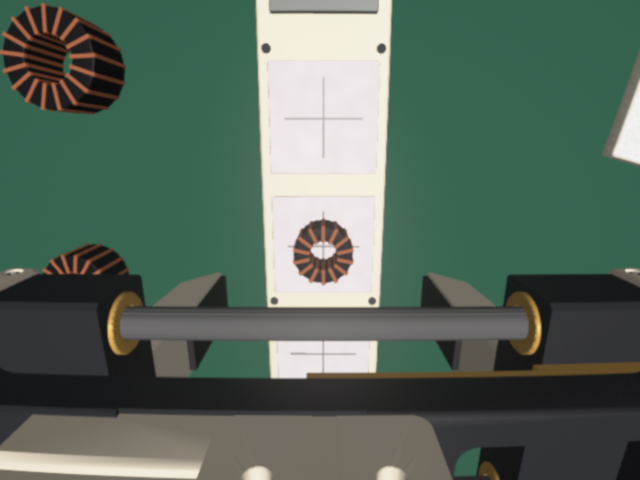

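b sits centred on pad 3 from the terminal. Next is c.

>>> move_arm:
  motion:
    - {"tx": -0.005,"ty": -0.0342,"tz": 0,"twist": 0}
    - {"tx": -0.005,"ty": -0.0342,"tz": 0,"twist": 0}
    - {"tx": -0.005,"ty": -0.0342,"tz": 0,"twist": 0}
    - {"tx": -0.005,"ty": -0.0342,"tz": 0,"twist": 0}
    - {"tx": -0.0047,"ty": -0.0342,"tz": 0,"twist": 0}
    - {"tx": 0,"ty": 0,"tz": 0,"twist": 0}
    - {"tx": 0,"ty": 0,"tz": 0,"twist": 0}
    - {"tx": 0,"ty": 0,"tz": 0,"twist": 0}

```text
clock: 10.7
position: [0.4496, -0.0655, 0.0989]
ee_rot: [2.051, 2.379, 0.001]
force: [0.1, -0.2, -0.7]
width: 0.999
gripper_force: 0.0
```

```bash
python3 - <<'E'
from h import *
c=arm.calibration("wrist");im=arm.get_image("wrist");go(.4485,-.066,.006)
for q,h in [("choke_c_center",.015),("choke_d_center",.0175)]:
  for r in arm.regions_of("wrist",q):
    v,u=np.nonzero(r["region"]);b=((u.min()+u.max())/2,(v.min()+v.max())/2);print(q,b,r["conf"],at("wrist",b,h,c))
E
```

```text
t 10.75 pos [ 0.4498 -0.0654  0.0989] yaw 8.48 tilt 0.04 tool shift [-0.0005 -0.0014  0.0929] g 0.0 w 0.999
choke_c_center (np.float64(320.0), np.float64(249.5)) 0.9 [ 0.44760575 -0.06852375]
choke_d_center (np.float64(340.5), np.float64(36.0)) 0.73 [0.44036114 0.06685992]
choke_d_center (np.float64(568.0), np.float64(210.0)) 0.27 [ 0.61172671 -0.01510525]
```

>>> move_arm:
  motion:
    - {"tx": -0.0017,"ty": -0.002,"tz": 0.03,"twist": 0}
    - {"tx": 0,"ty": 0,"tz": 0.03,"twist": 0}
    - {"tx": 0,"ty": 0,"tz": 0.02,"twist": 0}
    - {"tx": 0,"ty": 0,"tz": 0.0125,"twist": 0}
    - {"tx": 0,"ty": 0,"tz": 0,"twist": 0}
    - {"tx": 0,"ty": 0,"tz": 0,"twist": 0}

```text
clock: 11.45
position: [0.4474, -0.0674, 0.0066]
ee_rot: [-2.051, -2.38, 0.0]
force: [0.4, 0.4, -0.9]
width: 1.001
gripper_force: 0.0
```

>>> move_arm:
  motion:
    - {"tx": 0,"ty": 0,"tz": 0,"twist": 0}
    - {"tx": 0,"ty": 0,"tz": 0,"twist": 0}
    - {"tx": 0,"ty": 0,"tz": 0,"twist": 0}
    - {"tx": 0,"ty": 0,"tz": 0,"twist": 0}
    - {"tx": 0,"ty": 0,"tz": 0,"twist": 0}
    - {"tx": 0,"ty": 0,"tz": 0,"twist": 0}
    - {"tx": 0,"ty": 0,"tz": 0,"twist": 0}
    - {"tx": 0,"ty": 0,"tz": 0,"twist": 0}
  gripper: 1
  squeeze: 25

```text
clock: 12.25
position: [0.4472, -0.0678, 0.0066]
ee_rot: [2.052, 2.379, 0.0]
force: [0.0, 0.4, 1.6]
width: 0.518
gripper_force: 25.0
```

```bash
python3 -c "
from h import *
go(.6268,-.101)"
```

```text
t 12.25 pos [ 0.4472 -0.0678  0.0066] yaw 8.45 tilt 0.02 tool shift [-5.920e-02  1.728e-01  1.000e-04] g 25.000204872339964 w 0.518
```

>>> move_arm:
  motion:
    - {"tx": 0,"ty": 0,"tz": -0.025,"twist": 0}
    - {"tx": 0,"ty": 0,"tz": -0.025,"twist": 0}
    - {"tx": 0,"ty": 0,"tz": -0.02,"twist": 0}
    - {"tx": -0.0118,"ty": 0.0346,"tz": 0,"twist": 0}
    - {"tx": -0.0118,"ty": 0.0346,"tz": 0,"twist": 0}
    - {"tx": -0.0118,"ty": 0.0346,"tz": 0,"twist": 0}
    - {"tx": -0.0119,"ty": 0.0345,"tz": 0,"twist": 0}
    - {"tx": -0.0119,"ty": 0.0345,"tz": 0,"twist": 0}
    - {"tx": 0,"ty": 0,"tz": 0,"twist": 0}
    - {"tx": 0,"ty": 0,"tz": 0.015,"twist": 0}
    - {"tx": 0,"ty": 0,"tz": 0.015,"twist": 0}
    - {"tx": 0,"ty": 0,"tz": 0,"twist": 0}

```text
clock: 13.45
position: [0.6231, -0.1009, 0.0431]
ee_rot: [-2.048, -2.376, 0.006]
force: [-0.4, 0.1, -1.7]
width: 0.516
gripper_force: 25.0
```

```bash
python3 - <<'E'
from h import *
go(.6268,-.101,.0216);arm.get_image("wrist");go(.6268,-.101,.0216)
E
```

```text
t 13.45 pos [ 0.6231 -0.1009  0.0431] yaw 8.48 tilt 0.36 tool shift [-0.0007  0.0038  0.0215] g 24.99956661835313 w 0.516
t 13.5 pos [ 0.6241 -0.1008  0.0445] yaw 8.48 tilt 0.26 tool shift [-0.0006  0.0027  0.0229] g 24.999590031802654 w 0.517
```

>>> move_arm:
  motion:
    - {"tx": 0,"ty": 0,"tz": 0.01,"twist": 0}
    - {"tx": 0,"ty": 0,"tz": 0.008,"twist": 0}
    - {"tx": 0,"ty": 0,"tz": 0.003,"twist": 0}
    - {"tx": 0,"ty": 0,"tz": 0,"twist": 0}
    - {"tx": 0,"ty": 0,"tz": 0,"twist": 0}
    - {"tx": 0,"ty": 0,"tz": 0,"twist": 0}

```text
clock: 14.1
position: [0.627, -0.101, 0.0259]
ee_rot: [2.051, 2.379, 0.001]
force: [1.1, -0.5, -1.8]
width: 0.519
gripper_force: 25.0
```

```bash
python3 - <<'E'
from h import *
go(.6268,-.101,.0216)
E
```

```text
t 14.1 pos [ 0.627  -0.101   0.0259] yaw 8.45 tilt 0.04 tool shift [-0.     -0.0002  0.0043] g 24.999478021636605 w 0.519
```

>>> move_arm:
  motion:
    - {"tx": 0,"ty": 0,"tz": 0.002,"twist": 0}
    - {"tx": 0,"ty": 0,"tz": 0.0012,"twist": 0}
    - {"tx": 0,"ty": 0,"tz": 0.0008,"twist": 0}
    - {"tx": 0,"ty": 0,"tz": 0,"twist": 0}
    - {"tx": 0,"ty": 0,"tz": 0,"twist": 0}

```text
clock: 14.6
position: [0.6266, -0.101, 0.0217]
ee_rot: [2.052, 2.379, -0.0]
force: [-1.0, 0.4, 0.6]
width: 0.519
gripper_force: 25.0
```

>>> move_arm:
  motion:
    - {"tx": 0,"ty": 0,"tz": 0,"twist": 0}
    - {"tx": 0,"ty": 0,"tz": 0,"twist": 0}
    - {"tx": 0,"ty": 0,"tz": 0,"twist": 0}
    - {"tx": 0,"ty": 0,"tz": 0,"twist": 0}
    - {"tx": 0,"ty": 0,"tz": 0,"twist": 0}
    - {"tx": 0,"ty": 0,"tz": 0,"twist": 0}
  gripper: -1

```text
clock: 15.2
position: [0.6267, -0.101, 0.0215]
ee_rot: [2.052, 2.379, 0.0]
force: [0.2, 0.2, 0.8]
width: 0.976
gripper_force: 0.0
```

>>> move_arm:
  motion:
    - {"tx": 0,"ty": 0,"tz": -0.02,"twist": 0}
    - {"tx": 0,"ty": 0,"tz": -0.03,"twist": 0}
    - {"tx": 0,"ty": 0,"tz": -0.03,"twist": 0}
    - {"tx": 0,"ty": 0,"tz": 0,"twist": 0}
    - {"tx": 0,"ty": 0,"tz": 0,"twist": 0}

```text
clock: 15.7
position: [0.627, -0.1011, 0.1022]
ee_rot: [2.051, 2.378, 0.001]
force: [0.6, 0.3, -0.3]
width: 1.003
gripper_force: 0.0
```

```bash
python3 - <<'E'
from h import *
c=arm.calibration("wrist");im=arm.get_image("wrist");go(.438,.077)
for q,h in [("choke_c_center",.03)]:
  for r in arm.regions_of("wrist",q):
    v,u=np.nonzero(r["region"]);b=((u.min()+u.max())/2,(v.min()+v.max())/2);print(q,b,r["conf"],at("wrist",b,h,c))
E
```

```text
t 15.75 pos [ 0.6263 -0.1011  0.1011] yaw 8.44 tilt 0.03 tool shift [ 0.2039 -0.1601  0.    ] g 0.0 w 1.001
choke_c_center (np.float64(322.5), np.float64(252.0)) 0.61 [ 0.62655539 -0.10217564]
choke_c_center (np.float64(322.5), np.float64(242.0)) 0.48 [ 0.62555298 -0.09536727]
```

>>> move_arm:
  motion:
    - {"tx": 0.0291,"ty": -0.0229,"tz": 0,"twist": 0}
    - {"tx": 0.0291,"ty": -0.0229,"tz": 0,"twist": 0}
    - {"tx": 0.0291,"ty": -0.0229,"tz": 0,"twist": 0}
    - {"tx": 0.0291,"ty": -0.0229,"tz": 0,"twist": 0}
    - {"tx": 0.0291,"ty": -0.0229,"tz": 0,"twist": 0}
    - {"tx": 0.0291,"ty": -0.0229,"tz": 0,"twist": 0}
    - {"tx": 0.0291,"ty": -0.0229,"tz": 0,"twist": 0}
    - {"tx": 0,"ty": 0,"tz": 0,"twist": 0}
    - {"tx": 0,"ty": 0,"tz": 0,"twist": 0}
    - {"tx": 0,"ty": 0,"tz": 0,"twist": 0}

```text
clock: 16.8
position: [0.4386, 0.0763, 0.1011]
ee_rot: [-2.053, -2.378, 0.001]
force: [0.8, -1.1, 0.3]
width: 0.993
gripper_force: 0.0
```

```bash
python3 - <<'E'
from h import *
c=arm.calibration("wrist");im=save("wrist","w5");go(.438,.077,.008)
for q,h in [("choke_d_center",.0175),("choke_a_center",.01)]:
  for r in arm.regions_of("wrist",q):
    v,u=np.nonzero(r["region"]);b=((u.min()+u.max())/2,(v.min()+v.max())/2);print(q,b,r["conf"],at("wrist",b,h,c))
E
```

```text
t 16.85 pos [0.4387 0.0761 0.1011] yaw 8.37 tilt 0.02 tool shift [ 0.001  -0.0006  0.0931] g 0.0 w 1.001
choke_d_center (np.float64(322.0), np.float64(245.5)) 0.83 [0.4373894  0.07633849]
choke_a_center (np.float64(279.5), np.float64(92.0)) 0.81 [0.39550225 0.17240245]
choke_a_center (np.float64(361.0), np.float64(18.0)) 0.78 [0.44040267 0.22339312]
choke_a_center (np.float64(542.0), np.float64(273.5)) 0.74 [0.60285095 0.07655215]
choke_a_center (np.float64(473.0), np.float64(461.5)) 0.6 [ 0.59763207 -0.10202226]
```

View pics/w5.png

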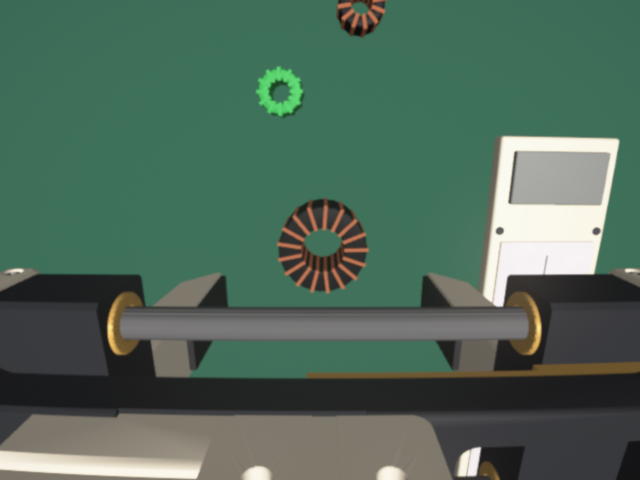

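d is centred between the fingers at (322,246). I'll descend and grip.

>>> move_arm:
  motion:
    - {"tx": 0.0002,"ty": -0.0012,"tz": 0.03,"twist": 0}
    - {"tx": 0,"ty": 0,"tz": 0.03,"twist": 0}
    - {"tx": 0,"ty": 0,"tz": 0.02,"twist": 0}
    - {"tx": 0,"ty": 0,"tz": 0.0135,"twist": 0}
    - {"tx": 0,"ty": 0,"tz": 0,"twist": 0}
    - {"tx": 0,"ty": 0,"tz": 0,"twist": 0}

```text
clock: 17.55
position: [0.4371, 0.0767, 0.008]
ee_rot: [-2.052, -2.378, 0.001]
force: [0.1, -0.5, 0.8]
width: 1.0
gripper_force: 0.0
```

>>> move_arm:
  motion:
    - {"tx": 0,"ty": 0,"tz": 0,"twist": 0}
    - {"tx": 0,"ty": 0,"tz": 0,"twist": 0}
    - {"tx": 0,"ty": 0,"tz": 0,"twist": 0}
    - {"tx": 0,"ty": 0,"tz": 0,"twist": 0}
    - {"tx": 0,"ty": 0,"tz": 0,"twist": 0}
    - {"tx": 0,"ty": 0,"tz": 0,"twist": 0}
    - {"tx": 0,"ty": 0,"tz": 0,"twist": 0}
    - {"tx": 0,"ty": 0,"tz": 0,"twist": 0}
  gripper: 1
  squeeze: 30

```text
clock: 18.35
position: [0.4372, 0.0769, 0.0083]
ee_rot: [2.051, 2.379, 0.0]
force: [0.6, -1.1, 6.3]
width: 0.64
gripper_force: 30.0
```

```bash
python3 -c "
from h import *
go(.639,-.1852)"
```

```text
t 18.35 pos [0.4372 0.0769 0.0083] yaw 8.45 tilt 0.03 tool shift [-2.890e-01  1.611e-01  1.000e-04] g 30.00079653225839 w 0.64
```

>>> move_arm:
  motion:
    - {"tx": 0,"ty": 0,"tz": -0.025,"twist": 0}
    - {"tx": 0,"ty": 0,"tz": -0.025,"twist": 0}
    - {"tx": 0,"ty": 0,"tz": -0.025,"twist": 0}
    - {"tx": -0.0321,"ty": 0.0179,"tz": 0,"twist": 0}
    - {"tx": -0.0321,"ty": 0.0179,"tz": 0,"twist": 0}
    - {"tx": -0.0321,"ty": 0.0179,"tz": 0,"twist": 0}
    - {"tx": -0.0321,"ty": 0.0179,"tz": 0,"twist": 0}
    - {"tx": -0.0321,"ty": 0.0179,"tz": 0,"twist": 0}
    - {"tx": -0.0321,"ty": 0.0179,"tz": 0,"twist": 0}
    - {"tx": -0.0321,"ty": 0.0179,"tz": 0,"twist": 0}
    - {"tx": -0.0321,"ty": 0.0179,"tz": 0,"twist": 0}
    - {"tx": -0.0321,"ty": 0.0179,"tz": 0,"twist": 0}

```text
clock: 19.55
position: [0.6386, -0.1864, 0.082]
ee_rot: [-2.051, -2.378, 0.002]
force: [0.4, -0.6, -2.9]
width: 0.635
gripper_force: 30.0
```

>>> move_arm:
  motion:
    - {"tx": 0,"ty": 0,"tz": 0,"twist": 0}
    - {"tx": 0,"ty": 0,"tz": 0,"twist": 0}
    - {"tx": 0,"ty": 0,"tz": 0,"twist": 0}
    - {"tx": 0,"ty": 0,"tz": 0,"twist": 0}

```text
clock: 19.95
position: [0.6381, -0.1836, 0.0829]
ee_rot: [-2.049, -2.38, 0.0]
force: [-0.9, 0.1, -2.4]
width: 0.633
gripper_force: 30.0
```

```bash
python3 - <<'E'
from h import *
c=arm.calibration("wrist");im=save("wrist","w6");go(.639,-.1852,.0233)
print(px("wrist",(.639,-.1852,.015),c),px("wrist",(.6268,-.101,.045),c))
E
```

```text
t 20.0 pos [ 0.6383 -0.1838  0.083 ] yaw 8.55 tilt 0.04 tool shift [-0.0015  0.0005  0.0597] g 29.99938636785373 w 0.637
(np.float64(324.68678503109527), np.float64(255.06545181919205)) (np.float64(325.791845063223), np.float64(114.58389763465725))
```

View pics/w6.png

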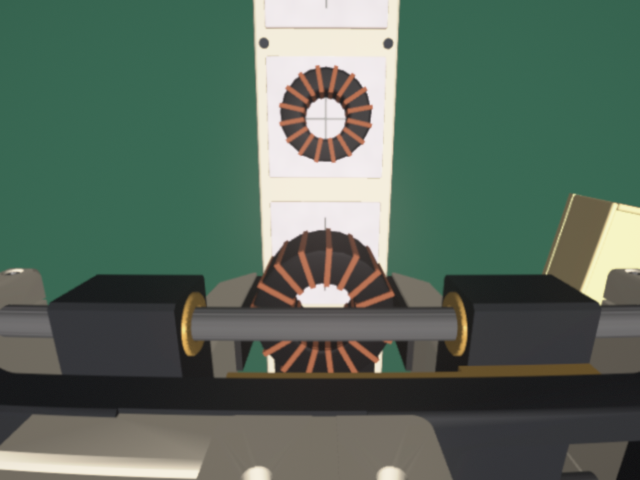

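c is centred on its cross at (325,118), and d is held over the end pad with the cross line at column 325. I'll lower it.

>>> move_arm:
  motion:
    - {"tx": -0.0012,"ty": 0.0005,"tz": 0.02,"twist": 0}
    - {"tx": 0,"ty": 0,"tz": 0.018,"twist": 0}
    - {"tx": 0,"ty": 0,"tz": 0.01,"twist": 0}
    - {"tx": 0,"ty": 0,"tz": 0.005,"twist": 0}
    - {"tx": 0,"ty": 0,"tz": 0.002,"twist": 0}
    - {"tx": 0,"ty": 0,"tz": 0,"twist": 0}
    - {"tx": 0,"ty": 0,"tz": 0,"twist": 0}
    - {"tx": 0,"ty": 0,"tz": 0,"twist": 0}

```text
clock: 20.8
position: [0.6399, -0.1863, 0.0288]
ee_rot: [2.051, 2.378, 0.001]
force: [-0.0, -0.5, -4.0]
width: 0.632
gripper_force: 30.0
```

>>> move_arm:
  motion:
    - {"tx": 0.001,"ty": -0.0007,"tz": 0.0025,"twist": 0}
    - {"tx": 0,"ty": 0,"tz": 0.0015,"twist": 0}
    - {"tx": 0,"ty": 0,"tz": 0.0008,"twist": 0}
    - {"tx": 0,"ty": 0,"tz": 0.0004,"twist": 0}
    - {"tx": 0,"ty": 0,"tz": 0,"twist": 0}
    - {"tx": 0,"ty": 0,"tz": 0,"twist": 0}

```text
clock: 21.4
position: [0.6384, -0.1852, 0.0234]
ee_rot: [-2.052, -2.379, 0.0]
force: [-4.7, 1.1, 5.4]
width: 0.63
gripper_force: 30.0
```

>>> move_arm:
  motion:
    - {"tx": 0,"ty": 0,"tz": 0,"twist": 0}
    - {"tx": 0,"ty": 0,"tz": 0,"twist": 0}
    - {"tx": 0,"ty": 0,"tz": 0,"twist": 0}
    - {"tx": 0,"ty": 0,"tz": 0,"twist": 0}
    - {"tx": 0,"ty": 0,"tz": 0,"twist": 0}
    - {"tx": 0,"ty": 0,"tz": 0,"twist": 0}
  gripper: -1

```text
clock: 22.0
position: [0.6387, -0.1853, 0.0228]
ee_rot: [2.052, 2.379, 0.0]
force: [0.1, -0.5, 0.4]
width: 0.991
gripper_force: 0.0
```

>>> move_arm:
  motion:
    - {"tx": 0,"ty": 0,"tz": -0.02,"twist": 0}
    - {"tx": 0,"ty": 0,"tz": -0.03,"twist": 0}
    - {"tx": 0,"ty": 0,"tz": -0.03,"twist": 0}
    - {"tx": 0,"ty": 0,"tz": 0,"twist": 0}
    - {"tx": 0,"ty": 0,"tz": 0,"twist": 0}

```text
clock: 22.5
position: [0.639, -0.1855, 0.1035]
ee_rot: [2.051, 2.378, 0.001]
force: [-0.1, 0.2, -1.0]
width: 1.001
gripper_force: 0.0
```

```bash
python3 - <<'E'
from h import *
c=arm.calibration("wrist");im=arm.get_image("wrist");go(.4395,.2255)
for q,h in [("choke_d_center",.0325)]:
  for r in arm.regions_of("wrist",q):
    v,u=np.nonzero(r["region"]);b=((u.min()+u.max())/2,(v.min()+v.max())/2);print(q,b,r["conf"],at("wrist",b,h,c))
E
```

```text
t 22.55 pos [ 0.6382 -0.1855  0.1024] yaw 8.44 tilt 0.03 tool shift [ 0.4357 -0.1362  0.    ] g 0.0 w 1.0
choke_d_center (np.float64(323.0), np.float64(252.0)) 0.97 [ 0.63875844 -0.18618058]
```

>>> move_arm:
  motion:
    - {"tx": 0.0396,"ty": -0.0124,"tz": 0,"twist": 0}
    - {"tx": 0.0396,"ty": -0.0124,"tz": 0,"twist": 0}
    - {"tx": 0.0396,"ty": -0.0124,"tz": 0,"twist": 0}
    - {"tx": 0.0396,"ty": -0.0124,"tz": 0,"twist": 0}
    - {"tx": 0.0396,"ty": -0.0124,"tz": 0,"twist": 0}
    - {"tx": 0.0396,"ty": -0.0124,"tz": 0,"twist": 0}
    - {"tx": 0.0396,"ty": -0.0124,"tz": 0,"twist": 0}
    - {"tx": 0.0396,"ty": -0.0124,"tz": 0,"twist": 0}
    - {"tx": 0.0396,"ty": -0.0124,"tz": 0,"twist": 0}
    - {"tx": 0.0396,"ty": -0.0124,"tz": 0,"twist": 0}
    - {"tx": 0.0396,"ty": -0.0124,"tz": 0,"twist": 0}

```text
clock: 23.7
position: [0.4381, 0.2264, 0.1019]
ee_rot: [-2.051, -2.379, 0.003]
force: [0.3, 0.3, -0.2]
width: 1.003
gripper_force: 0.0
```

>>> move_arm:
  motion:
    - {"tx": 0,"ty": 0,"tz": 0,"twist": 0}
    - {"tx": 0,"ty": 0,"tz": 0,"twist": 0}
    - {"tx": 0,"ty": 0,"tz": 0,"twist": 0}
    - {"tx": 0,"ty": 0,"tz": 0,"twist": 0}

```text
clock: 24.1
position: [0.4401, 0.2239, 0.1024]
ee_rot: [2.054, 2.377, -0.002]
force: [0.2, -0.0, 0.9]
width: 1.003
gripper_force: 0.0
```

```bash
python3 - <<'E'
from h import *
c=arm.calibration("wrist");im=save("wrist","w7");go(.4395,.2255,.0045)
for q,h in [("choke_a_center",.01)]:
  for r in arm.regions_of("wrist",q):
    v,u=np.nonzero(r["region"]);b=((u.min()+u.max())/2,(v.min()+v.max())/2);print(q,b,r["conf"],at("wrist",b,h,c))
E
```

```text
t 24.15 pos [0.4401 0.2241 0.1025] yaw 8.32 tilt 0.05 tool shift [ 0.0015 -0.0003  0.098 ] g 0.0 w 0.999
choke_a_center (np.float64(256.0), np.float64(292.5)) 0.78 [0.3956681  0.17830742]
choke_a_center (np.float64(322.0), np.float64(236.5)) 0.56 [0.43824675 0.22813538]
```

View pics/w7.png

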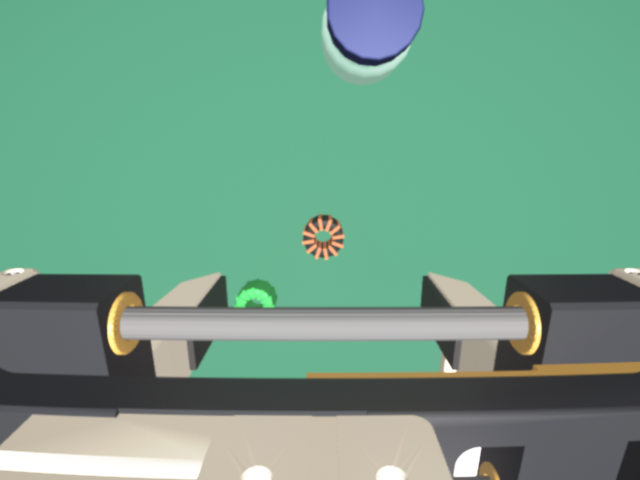

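a is at (323,237), with the green look-alike at (256,295) clear of the finger path. I'll descend and grip.

>>> move_arm:
  motion:
    - {"tx": 0.0035,"ty": -0.0015,"tz": 0.03,"twist": 0}
    - {"tx": 0,"ty": 0,"tz": 0.03,"twist": 0}
    - {"tx": 0,"ty": 0,"tz": 0.02,"twist": 0}
    - {"tx": 0,"ty": 0,"tz": 0.0175,"twist": 0}
    - {"tx": 0,"ty": 0,"tz": 0,"twist": 0}
    - {"tx": 0,"ty": 0,"tz": 0,"twist": 0}

```text
clock: 24.8
position: [0.4378, 0.2284, 0.0055]
ee_rot: [-2.052, -2.378, 0.001]
force: [-0.4, -0.8, 0.5]
width: 1.0
gripper_force: 0.0
```

>>> move_arm:
  motion:
    - {"tx": 0,"ty": 0,"tz": 0,"twist": 0}
    - {"tx": 0,"ty": 0,"tz": 0,"twist": 0}
    - {"tx": 0,"ty": 0,"tz": 0,"twist": 0}
    - {"tx": 0,"ty": 0,"tz": 0,"twist": 0}
    - {"tx": 0,"ty": 0,"tz": 0,"twist": 0}
    - {"tx": 0,"ty": 0,"tz": 0,"twist": 0}
    - {"tx": 0,"ty": 0,"tz": 0,"twist": 0}
    - {"tx": 0,"ty": 0,"tz": 0,"twist": 0}
    - {"tx": 0,"ty": 0,"tz": 0,"twist": 0}
    - {"tx": 0,"ty": 0,"tz": 0,"twist": 0}
  gripper: 1
  squeeze: 15

```text
clock: 25.8
position: [0.4376, 0.2287, 0.0053]
ee_rot: [2.052, 2.379, -0.0]
force: [0.6, 0.5, -0.1]
width: 0.293
gripper_force: 15.0
```

```bash
python3 -c "
from h import *
go(.602,.067)"
```

```text
t 25.8 pos [0.4376 0.2287 0.0053] yaw 8.46 tilt 0.0 tool shift [-0.1841  0.1388  0.    ] g 14.999927300959826 w 0.293
```

>>> move_arm:
  motion:
    - {"tx": 0,"ty": 0,"tz": -0.025,"twist": 0}
    - {"tx": 0,"ty": 0,"tz": -0.025,"twist": 0}
    - {"tx": 0,"ty": 0,"tz": -0.02,"twist": 0}
    - {"tx": -0.0306,"ty": 0.0232,"tz": 0,"twist": 0}
    - {"tx": -0.0306,"ty": 0.0232,"tz": 0,"twist": 0}
    - {"tx": -0.0306,"ty": 0.0232,"tz": 0,"twist": 0}
    - {"tx": -0.0306,"ty": 0.0232,"tz": 0,"twist": 0}
    - {"tx": -0.0306,"ty": 0.0232,"tz": 0,"twist": 0}
    - {"tx": -0.0306,"ty": 0.0232,"tz": 0,"twist": 0}
    - {"tx": 0,"ty": 0,"tz": 0,"twist": 0}
    - {"tx": 0,"ty": 0,"tz": 0,"twist": 0}
    - {"tx": 0,"ty": 0,"tz": 0,"twist": 0}

```text
clock: 27.0
position: [0.6014, 0.0686, 0.0751]
ee_rot: [-2.05, -2.38, 0.0]
force: [-0.2, 0.1, -0.4]
width: 0.296
gripper_force: 15.0
```

>>> move_arm:
  motion:
    - {"tx": 0,"ty": 0,"tz": 0.02,"twist": 0}
    - {"tx": 0,"ty": 0,"tz": 0.015,"twist": 0}
    - {"tx": 0,"ty": 0,"tz": 0.01,"twist": 0}
    - {"tx": 0,"ty": 0,"tz": 0.005,"twist": 0}
    - {"tx": 0,"ty": 0,"tz": 0,"twist": 0}
    - {"tx": 0,"ty": 0,"tz": 0,"twist": 0}
    - {"tx": 0,"ty": 0,"tz": 0,"twist": 0}

```text
clock: 27.7
position: [0.6027, 0.0677, 0.0259]
ee_rot: [2.051, 2.379, 0.001]
force: [-0.1, 0.3, 0.2]
width: 0.295
gripper_force: 15.0
```

```bash
python3 -c "
from h import *
go(.602,.0677,.0203)"
```

```text
t 27.7 pos [0.6027 0.0677 0.0259] yaw 8.45 tilt 0.06 tool shift [ 0.0001 -0.0007  0.0056] g 14.999892432242632 w 0.295
```

>>> move_arm:
  motion:
    - {"tx": 0,"ty": 0,"tz": 0.0025,"twist": 0}
    - {"tx": 0,"ty": 0,"tz": 0.0015,"twist": 0}
    - {"tx": 0,"ty": 0,"tz": 0.0008,"twist": 0}
    - {"tx": 0,"ty": 0,"tz": 0.0004,"twist": 0}
    - {"tx": 0,"ty": 0,"tz": 0,"twist": 0}
    - {"tx": 0,"ty": 0,"tz": 0,"twist": 0}

```text
clock: 28.3
position: [0.6023, 0.0675, 0.0203]
ee_rot: [2.052, 2.379, -0.0]
force: [-2.2, -0.2, 2.5]
width: 0.297
gripper_force: 15.0
```

>>> move_arm:
  motion:
    - {"tx": 0,"ty": 0,"tz": 0,"twist": 0}
    - {"tx": 0,"ty": 0,"tz": 0,"twist": 0}
    - {"tx": 0,"ty": 0,"tz": 0,"twist": 0}
    - {"tx": 0,"ty": 0,"tz": 0,"twist": 0}
    - {"tx": 0,"ty": 0,"tz": 0,"twist": 0}
    - {"tx": 0,"ty": 0,"tz": 0,"twist": 0}
  gripper: -1

```text
clock: 28.9
position: [0.6023, 0.0676, 0.0201]
ee_rot: [2.052, 2.379, 0.0]
force: [-0.5, -0.3, 0.1]
width: 0.767
gripper_force: 0.0
```

>>> move_arm:
  motion:
    - {"tx": 0,"ty": 0,"tz": -0.02,"twist": 0}
    - {"tx": 0,"ty": 0,"tz": -0.04,"twist": 0}
    - {"tx": 0,"ty": 0,"tz": -0.045,"twist": 0}
    - {"tx": 0,"ty": -0.045,"tz": 0,"twist": 0}
    - {"tx": 0,"ty": -0.045,"tz": 0,"twist": 0}
    - {"tx": 0,"ty": -0.045,"tz": 0,"twist": 0}
    - {"tx": 0,"ty": -0.045,"tz": 0,"twist": 0}
    - {"tx": 0,"ty": 0,"tz": 0,"twist": 0}
    - {"tx": 0,"ty": 0,"tz": 0,"twist": 0}
    - {"tx": 0,"ty": 0,"tz": 0,"twist": 0}

```text
clock: 29.9
position: [0.4258, 0.0414, 0.1256]
ee_rot: [2.051, 2.378, 0.003]
force: [0.8, 0.6, 0.5]
width: 1.001
gripper_force: 0.0
```

```bash
python3 - <<'E'
from h import *
im=arm.get_image("scene");cv2.imwrite("pics/s9.png",cv2.resize(im[240:380,110:430],(800,350),interpolation=cv2.INTER_CUBIC)[:,:,::-1])
im=arm.get_image("top");cv2.imwrite("pics/t9.png",cv2.resize(im[150:250,240:480],(720,300),interpolation=cv2.INTER_CUBIC)[:,:,::-1])
go(.5,0)
for q,h in [("choke_a_center",.025),("choke_d_center",.0325),("jar",0)]:
  for r in arm.regions_of("top",q):
    v,u=np.nonzero(r["region"]);b=((u.min()+u.max())/2,(v.min()+v.max())/2);print(q,b,r["conf"],at("top",b,h))
E
```

```text
t 30.0 pos [0.4257 0.0416 0.1253] yaw 8.45 tilt 0.07 tool shift [-0.052   0.0674  0.    ] g 0.0 w 1.005
choke_a_center (np.float64(313.0), np.float64(205.5)) 0.7 [0.60167004 0.06802394]
choke_d_center (np.float64(419.5), np.float64(186.0)) 0.63 [ 0.64039818 -0.184641  ]
jar (np.float64(187.0), np.float64(275.5)) 0.78 [0.44714875 0.36903536]
```

View pics/s9.png

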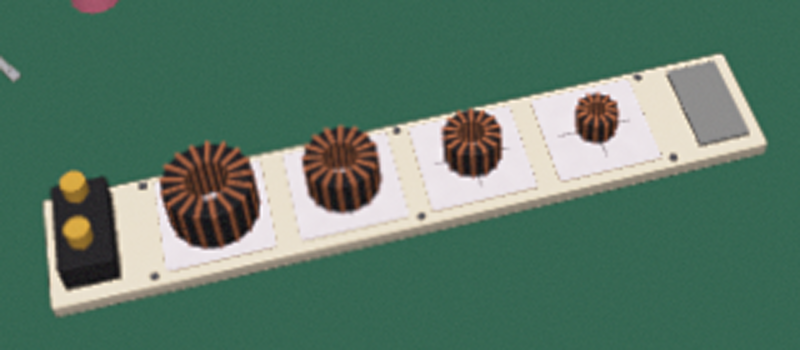

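View pics/t9.png

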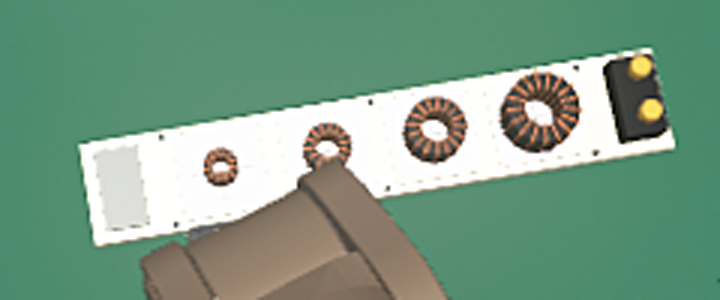

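Both views show all four chokes flat and centred, with the size falling from the terminal outwards. The arm is clear, so I'll hand in.

```bash
python3 -c "
from cell import arm
print(arm.sign_off())"
```

```text
the job is handed in; nothing more can be done
None
```

The job is handed in (no verdict came back): the last pictures show the 58, 48, 38 and 28 mm chokes flat and centred on the pads, in that order from the terminal block, and the jar was not touched.

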